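# Turn the recipe leaf on the bakery stand

## Robot

A 7-joint arm with a two-finger parallel gripper is mounted at the origin on the work surface. World frame = base frame: x ahead of the robot, y to its left, z up, the work surface at z = 0. Lengths are in m, angles in rad, forces in N, time in s.
With the tool pointing down it reaches from about 0.4 to 0.85 m from the base axis. Payload 10.4 kg.
Tool frame: the origin (TCP) lies on the centre line of the jaws, within the pads' length; the fingertips stand r.finger_overhang ahead of it and the grasp point (between the pads) lies 5 mm behind it (r.finger_overhang is the distance from the TCP to the fingertips, in m); z points along the fingers, y is the line along which they close (so a half turn about z gives the same grasp; the last joint's range is limited). The gripper opens to 87 mm and grips with 3 to 60 N. Pads are 19 mm wide; open, the fingers measure 117 mm over their backs; the gripper's body (75 mm by 190 mm) begins 51 mm behind the grasp point.
Start: joints at [1.229, 0.332, -0.065, 1.46, 0.022, 1.35, -0.088], TCP at [0.196, -0.594, 0.205] pointing down, gripper open.
Joint ranges: [-2.6, 2.6], [-0.5, 2.12], [-1.47, 1.34], [0.16, 2.42], [-1.27, 4.41], [0.06, 2.06], [-2.6, 2.6]. Speed limits (rad/s): [2.22, 2.22, 2.79, 2.79, 3.14, 3.14, 3.14].

## Interface

Orientations are given as a unit quaternion [x, y, z, w].
In Python, from bench import read_state, viewer, r gives the robot as it stands.
- The arm moves only by the tool carry_out, never from a script. Its argument "moves" is a list of rows, each a list of 6 numbers: the shift along the tool's x, y, z in units of 40 mm (1.0 is 40 mm), then the turn, a rotation vector about the tool's x, y, z in units of 8 degrees (1.0 is 8 degrees). A call has 1 to 20 rows; each row shifts and turns the commanded pose from where the row before left it, along the tool's axes as they then stand; what a row does not reach is not made up. A row lasts 1/8 s, in which the tool goes at most 62.5 mm and 10.7 degrees, less where a joint would pass 70% of its speed; a pose out of reach is approached as far as the arm can. A call is refused whole if a number of a shift passes 1 or a number of a turn 1, either way. A call with a gripper value outside its range is refused whole. "fingers" is the finger opening in mm, from 0 to 87, set as the call begins (left out, the last holds). The fingers move at their own pace and stop on an object; "force" is the grip in N (left out, the last holds). Time passes only in rows, so rows that do not move let the fingers close. It gives the time, the measured TCP pose, the force, the opening and the grip force at its end, in the units of the state.
- read_state(): the state, without advancing time (a new reading comes with each control period).
- viewer.camera(name): name is "scene" or "top" or "wrist"; returns a dict with "pixels" (400x640x3 uint8, red, green, blue), "range_z" (400x640 float32, m along the optical axis (not along the pixel's ray), 0 where there is no reading), "fx", "fy", "cx", "cy" (pixels), "xyz" and "orientation" of the camera in the world. Camera axes: x right, y down, z forward; pixel columns grow to the right and rows downward; lengths in m; the calibration is good to about 2 mm. A picture is of the moment at which its call begins.
- r.close_job(): hands the job in; it is judged then, once.
The state is a dict: "time": time; "joint_positions": joint angles; "joint_vel": joint speeds; "joint_torque": joint torques, N m; "ee_pos": TCP position; "eef_rot": TCP orientation; "ft_force": force on the tool from outside, world axes, zero at the start; "torque": the same for the moment, N m; "width": finger opening in m; "grip_force": force on a finger pad.
Only numpy, scipy, OpenCV 4.12 (cv2) and the standard library are available. Lean on these libraries where they do the work, as an engineer would, in place of code of your own. Each camera call takes 0.05 s, during which the arm holds its last target. There are 200 camera calls.

## Task

Turn the stiff recipe leaf on the steel stand over its spine, pushing it with the fingertips, and press it down until it lies flat on the stand's other rest (the robot's left). Only push the leaf, never pinch it between the fingers, leave everything else on the counter where it is, and finish clear of everything.

Things in the scene. Friction and masses are not known exactly. Their poses are not given: they have to be found in the camera images.
- spine (a point): middle of the spine (hinge line) of the recipe stand, 50 mm above the table. The stand is fixed: a shallow steel V of two rests, each 190 mm long along the spine and reaching 112 mm from it, rising outwards at 15 degrees (0.262 rad). Axes turn with the stand and not with the leaf: x along the spine (roughly away from the robot), y towards the rest on the robot's left, z up. Dark end brackets of the spine reach 95 mm either way along x and 54 mm up from the table.
- leaf (a joint): turn of the leaf about the spine, rad: 0 lying on the rest at the robot's right (-y of the stand), 2.618 lying flat on the rest at the left (+y), 1.309 upright; the leaf makes joint + 0.262 rad with the level -y direction. It starts between 0 and 0.35. The hinge is stiff: the leaf stays where it is left and needs about 0.35 N m at most (some 2 to 3 N at the free edge).
- leaf_edge (a point): middle of the leaf's free edge, at mid-thickness. The leaf is a grey plastic frame with a paper-white printed sheet panel on each face, 180 mm along the spine, 150 mm from spine to free edge, 6 mm thick (3 mm at the outer 8 to 10 mm rim). It reaches 38 mm past the rest, so a fingertip fits under its free edge (edge 89 mm or more above the table). Site axes turn with the leaf: x along the spine, -y from the spine to the free edge, z out of the face that is up at the start.
- shaker: loose glass-clear spice jar with steel cap, 48 mm across, 95 mm tall, beyond the stand; origin centre of underside
- ramekin: loose white ceramic bowl, 76 mm across, 45 mm tall, beyond the stand; origin centre of underside
- cutter: loose steel ring pastry cutter, 64 mm across, 35 mm tall, on the robot's side of the stand; origin centre of underside
- brush: loose pastry brush with a wooden handle, about 25 mm tall, lying to the robot's left of the stand; origin under its middle
- scraper: loose flat dough scraper, steel blade 110 x 95 mm with a black grip 14 mm thick, lying to the robot's right of the stand; origin centre of underside
- mug: loose white mug, 80 mm across plus a handle, 95 mm tall, beyond the stand, right of the jar; origin centre of underside
- bread: loose loaf, 200 x 90 mm, 85 mm tall, to the robot's left of the stand; origin centre of underside

How it is judged:
By the outcome, as a careful person would: the job done as asked, in the order asked, and still so for the second after the job is handed in, with the robot touching nothing.
It also fails if it takes over 35 s, if anything falls off the work surface, if the arm or the gripper's body presses on something with over 40 N, if the wrist force passes 120 N, or if a joint passes its speed limit or range.

## Working session

There is one attempt and no reset: what is moved stays moved. The work goes in short steps, Python scripts to look and compute and a tool call to move; the robot and the scene stay as the last step left them, time stands still between calls to the robot, and variables do not carry over. Pictures are saved under pics/ and viewed, at most 10 in all, crops included, and the job is handed in when it is done.

Besides the shell and the picture viewer there is one more tool, called after "Emit:" by a JSON object that holds its "op" and its "data". carry_out: Moves the arm, as the interface text tells. Its arguments: {"type":"object","properties":{"moves":{"type":"array","items":{"type":"array","items":{"type":"number"}}},"fingers":{"type":"number"},"force":{"type":"number"}},"required":["moves"]}

```bash
mkdir -p pics; ls
cat > h.py <<'E'
import numpy as np, cv2
from scipy.spatial.transform import Rotation as R
from bench import read_state, viewer, r
def cam(n):
    c=viewer.camera(n); c['R']=R.from_quat(c['orientation']).as_matrix(); return c
def pts(c):
    z=c['range_z']; v,u=np.mgrid[:400,:640]
    p=np.stack([(u-c['cx'])/c['fx']*z,(v-c['cy'])/c['fy']*z,z],-1)@c['R'].T+np.array(c['xyz'])
    p[z<=0]=np.nan; return p
def save(c,n): cv2.imwrite(f'pics/{n}.png',c['pixels'][...,::-1])
E
python3 - <<'E'
from h import *
print(r.finger_overhang); s=read_state(); print(s)
for n in('top','scene'):
    c=cam(n); save(c,n+'1'); np.save(n+'1.npy',pts(c)); print(c['xyz'],c['R'][:,2],c['fx'])
E
```

```text
pics
0.014
{'time': 0.0, 'joint_positions': array([ 1.22939428,  0.33284013, -0.0646896 ,  1.46094255,  0.02159162,
        1.34989491, -0.08849657]), 'joint_vel': array([-1.11279531e-04, -3.59900896e-04,  1.60304426e-03,  1.01514764e-03,
       -1.22140768e-03, -1.37823648e-03,  8.19025274e-05]), 'joint_torque': array([ 5.92152155e-04, -6.23265696e+01,  2.48546444e-02, -3.89890480e+01,
       -6.12807227e-02,  3.95702349e-02,  1.22610259e-04]), 'ee_pos': array([ 0.19575461, -0.59312035,  0.20397316]), 'eef_rot': array([ 9.87321282e-01,  1.58733117e-01, -1.40054103e-04, -6.80678988e-04]), 'ft_force': array([ 1.36992507,  0.31584824, -0.26837474]), 'torque': array([-0.03735129,  0.02616428, -0.01101386]), 'grip_force': 0.0, 'width': 0.08714318126209018}
[ 0.42903513 -0.00428676  1.1148024 ] [ 0.15679031  0.0142441  -0.98752919] 395.52391048501846
[ 0.87847653 -0.36125505  0.88395141] [-0.30568285  0.39752568 -0.86517705] 397.26582075974994
```

View pics/top1.png

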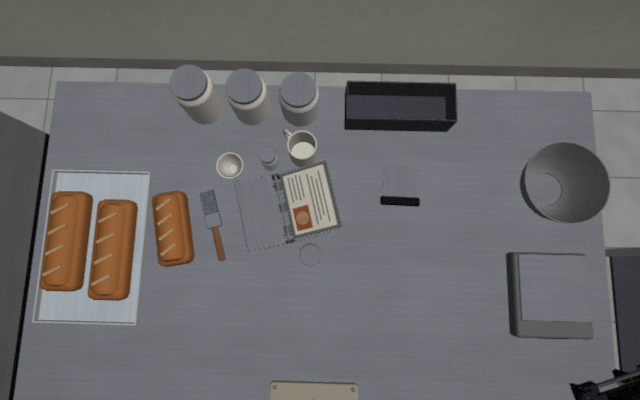

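View pics/scene1.png

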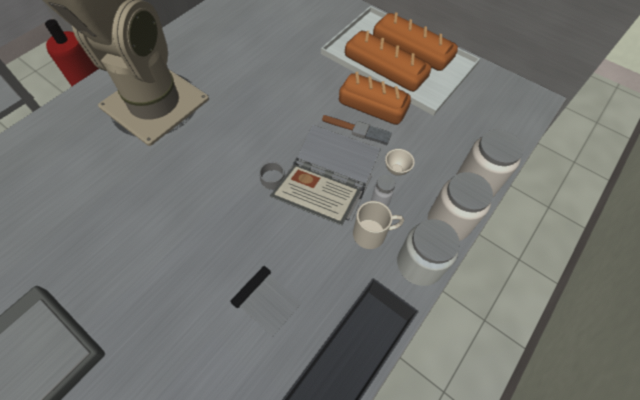

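The top view shows the leaf at about (283–340, 163–240) and the bare left rest at (237–290, 175–250). The cutter is at (310,255), the mug at (302,147), the jar at (268,157) and the ramekin at (229,165). The brush handle is at (220,245) and the scraper at (400,195). The scene view shows the same layout from the far right.

Run:
```python
from h import *
P=np.load('top1.npy')
q=P[160:262,225:350]; z=q[...,2]
print(np.round(z[::6,::6]*1000).astype(int))
S=np.load('scene1.npy')
for nm,A in(('top',P),('scene',S)):
    # leaf points: box region, height >55mm
    a=A.reshape(-1,3)
    lo,hi=(np.nanmin(P[235:238,225:350],(0,1)),0)
    im=cv2.imread(f'pics/{nm}1.png'); hsv=cv2.cvtColor(im,cv2.COLOR_BGR2HSV)
    m=(hsv[...,2]>165)&(A[...,2]>.04)&(A[...,2]<.15)
    n,l,st,ce=cv2.connectedComponentsWithStats(m.astype(np.uint8))
    for i in range(1,n):
        if st[i,4]>100:
            print(nm,st[i],np.round(np.nanmedian(A[l==i],0),3))
for k,(u,v) in dict(tl=(284,176),tr=(323,163),br=(339,222),bl=(293,238),b1=(277,178),b2=(290,240),l1=(238,180),l2=(248,248),jar=(268,157),mug=(302,147),ram=(229,165),cut=(310,246),scr=(400,201),brush=(222,256)).items(): print(k,np.round(P[v,u],3))
```

```text
[[                  23                   12                   18
                    -2                    1                    1
                    69                   95                   89
                    13                   -1                    3
                    68                   79                   65
                     8                    1                   -5
                     1                    1                    5]
 [                  14                    3                   11
                    46                   -4                    2
                    -3                   51                   45
                     0                    2                   -3
                     0                   67                   84
                    89                   97                   99
                     2                   -1                    2]
 [                  12                    4                   11
                    -2                    0                   -3
                     0                    3               
[... 6642 characters left out ...]
       1]]
top [ 284  165   52   69 1236] [0.597 0.015 0.082]
scene [475 150  44  24 333] [0.887 0.295 0.143]
scene [276 168  79  52 751] [0.604 0.008 0.084]
scene [444 194  45  26 345] [0.888 0.155 0.128]
scene [357 201  45  32 165] [0.75  0.056 0.092]
scene [410 248  43  22 253] [0.89  0.014 0.113]
tl [0.657 0.095 0.06 ]
tr [ 0.686 -0.011  0.099]
br [ 0.532 -0.056  0.097]
bl [0.493 0.068 0.004]
b1 [0.652 0.114 0.055]
b2 [0.484 0.072 0.057]
l1 [0.655 0.232 0.004]
l2 [0.46  0.18  0.075]
jar [0.7   0.136 0.096]
mug [0.756 0.051 0.005]
ram [0.697 0.259 0.007]
cut [0.472 0.019 0.001]
scr [ 0.603 -0.229  0.017]
brush [0.437 0.26  0.021]<stdin>:4: RuntimeWarning: invalid value encountered in cast
```

Run:
```python
import cv2
a=cv2.imread('pics/top1.png')[130:280,200:400]; cv2.imwrite('pics/c1.png',cv2.resize(a,None,fx=4,fy=4,interpolation=cv2.INTER_CUBIC))
```

```text
(no output)
```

View pics/c1.png

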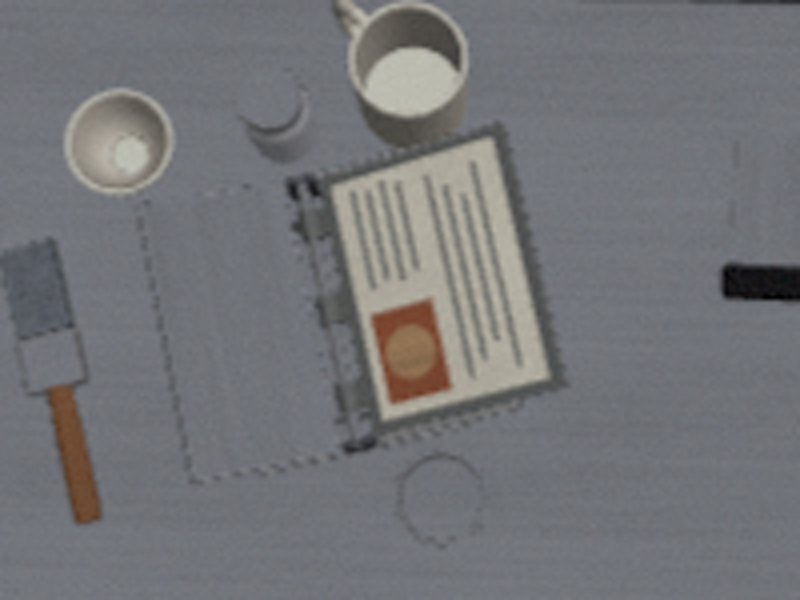

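The enlarged crop shows dark spine brackets at (302,186) and (358,444), which are full-image (275.5,176.5) and (289.5,241). The free edge runs from (502,128) to (562,383). The mug sits close beyond the leaf's far end.

```bash
cat >> h.py <<'E'
def ray(c,u,v,z):
    d=c['R']@np.array([(u-c['cx'])/c['fx'],(v-c['cy'])/c['fy'],1]); o=np.array(c['xyz']); return o+d*(z-o[2])/d[2]
E
python3 - <<'E'
from h import *
c=cam('top'); P=np.load('top1.npy')
b1=ray(c,275.5,176.5,.054); b2=ray(c,289.5,241,.054); print(b1,b2,np.linalg.norm(b1-b2))
def plane(p):
    for _ in range(4):
        A=np.c_[p[:,:2],np.ones(len(p))]; k=np.linalg.lstsq(A,p[:,2],rcond=None)[0]
        e=A@k-p[:,2]; p=p[abs(e)<.006]
    return k,e.std(),len(p)
def poly(pp):
    m=np.zeros((400,640),np.uint8); cv2.fillPoly(m,[np.array(pp,np.int32)],1); q=P[m>0]; return q[np.isfinite(q[:,2])]
L=poly([(288,178),(323,167),(335,222),(297,232)]); kl,e,n=plane(L); print('leaf',kl,e,n)
Rr=poly([(241,184),(272,180),(282,238),(251,244)]); kr,e,n=plane(Rr); print('rest',kr,e,n)
for k in(kl,kr): print('slope deg',np.degrees(np.arctan(np.hypot(*k[:2]))),'dir',np.degrees(np.arctan2(k[1],k[0])))
mid=(b1+b2)/2; ax=(b1-b2)/np.linalg.norm(b1-b2); print('mid',mid,'yaw',np.degrees(np.arctan2(ax[1],ax[0])))
for k in (kl,kr): print('z at mid',k@[mid[0],mid[1],1])
# objects in stand frame
y=np.array([-ax[1],ax[0]])
for u,v,n in((325.5,162,'edgeFar'),(340.5,225.7,'edgeNear')):
    p=ray(c,u,v,.099); d=(p-mid)[:2]; print(n,p,d@ax[:2],d@y)
for n,u,v,z in(('jar',268,157,.095),('mugtop',302,141,.095),('ram',229,165,.045),('cut',310,253,.035),('scr',400,201,.014)):
    p=ray(c,u,v,z);d=(p-mid)[:2]; print(n,p.round(3),(d@ax[:2]).round(3),(d@y).round(3))
E
```

```text
[0.6566574  0.11836077 0.054     ] [0.4816033  0.07350936 0.054     ] 0.18070856320172488
leaf [ 0.08202956 -0.32501741  0.03855395] 0.001877439383099098 2184
rest [-0.06709069  0.25733699  0.06088619] 0.001956821402683211 1954
slope deg 18.5316222394516 dir -75.83521035534093
slope deg 14.892479534223122 dir 104.61238989236841
mid [0.56913035 0.09593506 0.054     ] yaw 14.370873363230878
z at mid 0.05405889396619101
z at mid 0.04739047691874348
edgeFar [ 0.68931256 -0.01724397  0.099     ] 0.08833089467950425 -0.13946651695502005
edgeNear [ 0.52195968 -0.0595288   0.099     ] -0.08428040695372638 -0.13889167630290908
jar [0.7   0.136 0.095] 0.137 0.006
mugtop [0.747 0.047 0.095] 0.16 -0.092
ram [0.688 0.25  0.045] 0.154 0.12
cut [0.452 0.018 0.035] -0.133 -0.046
scr [ 0.604 -0.23   0.014] -0.048 -0.324
```

```bash
cat >> h.py <<'E'
M=np.array([.569,.096,.050]); YAW=14.4
SR=R.from_euler('z',YAW,degrees=True)
def W(p): return M+SR.apply(p)            # stand -> world (z relative to spine)
def S(p): return SR.inv().apply(np.array(p)-M)
def O(t):                                  # tool y along +stand x, z tilted t deg towards +stand y
    return SR*R.from_euler('x',t,degrees=True)*R.from_matrix(np.array([[0,1,0],[1,0,0],[0,0,-1]]).T)
def plan(wps,d=2):
    s=read_state(); p=np.array(s['ee_pos']); q=R.from_quat(s['eef_rot']); out=[]
    for tp,tq,n in wps:
        p0,q0=p.copy(),q; dv=(q0.inv()*tq).as_rotvec()
        for i in range(1,n+1):
            gp=p0+(tp-p0)*i/n; gq=q0*R.from_rotvec(dv*i/n)
            sh=np.round(q.inv().apply(gp-p)/.04,d); tu=np.round((q.inv()*gq).as_rotvec(degrees=True)/8,d)
            p=p+q.apply(sh*.04); q=q*R.from_rotvec(tu*8,degrees=True)
            out.append([float(x) for x in np.r_[sh,tu]])
    print(len(out),np.abs(out).max(),str(out).replace(' ',''))
    return out
E
python3 - <<'E'
from h import *
s=read_state(); p=np.array(s['ee_pos'])
plan([(p+[.0,0,.09],R.from_quat(s['eef_rot']),3),(W([-.02,-.26,.25]),O(0),17)],2)
print(W([-.02,-.26,.25]))
E
```

```text
20 0.88 [[-0.0,-0.0,-0.75,0.0,0.0,0.0],[-0.0,-0.0,-0.75,0.0,0.0,0.0],[-0.0,-0.0,-0.75,0.0,0.0,0.0],[0.78,-0.41,-0.01,-0.0,-0.0,-0.63],[0.82,-0.34,-0.01,-0.0,-0.0,-0.64],[0.84,-0.27,-0.0,-0.0,-0.0,-0.63],[0.87,-0.19,-0.01,-0.0,-0.0,-0.63],[0.88,-0.11,-0.01,-0.0,-0.0,-0.64],[0.88,-0.04,-0.01,-0.0,-0.0,-0.63],[0.88,0.04,-0.01,-0.0,-0.0,-0.63],[0.88,0.12,-0.01,-0.0,-0.0,-0.64],[0.86,0.2,-0.0,-0.0,-0.0,-0.63],[0.85,0.27,-0.01,-0.0,-0.0,-0.63],[0.81,0.35,-0.01,-0.0,-0.0,-0.64],[0.78,0.41,-0.01,-0.0,-0.01,-0.63],[0.74,0.49,-0.01,-0.0,0.0,-0.63],[0.7,0.55,-0.01,-0.0,0.0,-0.64],[0.64,0.6,-0.01,-0.0,0.0,-0.63],[0.59,0.66,-0.01,-0.0,0.0,-0.63],[0.53,0.71,-0.0,-0.01,0.0,-0.64]]
[ 0.61428771 -0.16080542  0.3       ]
```

Emit:
{"op": "carry_out", "data": {"moves": [[0,0,-0.75,0,0,0],[0,0,-0.75,0,0,0],[0,0,-0.75,0,0,0],[0.78,-0.4,0,0,0,-0.63],[0.82,-0.34,0,0,0,-0.63],[0.84,-0.27,0,0,0,-0.63],[0.87,-0.2,0,0,0,-0.63],[0.88,-0.1,0,0,0,-0.63],[0.88,-0.04,0,0,0,-0.63],[0.88,0.04,0,0,0,-0.63],[0.88,0.12,0,0,0,-0.63],[0.86,0.2,0,0,0,-0.63],[0.85,0.27,0,0,0,-0.63],[0.8,0.35,0,0,0,-0.63],[0.78,0.4,0,0,0,-0.63],[0.74,0.5,0,0,0,-0.63],[0.7,0.55,0,0,0,-0.63],[0.64,0.6,0,0,0,-0.63],[0.6,0.65,0,0,0,-0.63],[0.5,0.7,0,0,0,-0.63]], "fingers": 0, "force": 10}}

```text
time: 2.65
ee_pos: [0.6165, -0.162, 0.2947]
eef_rot: [0.614, 0.789, 0.0, -0.0]
ft_force: [0.3, -0.2, 0.2]
width: 0.001
grip_force: 0.0
```

Run:
```python
from h import *
s=read_state(); print(s['time'],S(s['ee_pos']).round(3),s['joint_positions'].round(2),s['width'],(O(0).inv()*R.from_quat(s['eef_rot'])).as_rotvec(degrees=True).round(1))
plan([(W([-.02,-.24,.15]),O(45),9)],1)
```

```text
2.65 [-0.018 -0.262  0.245] [ 0.59  0.39 -0.57  1.25  0.2   1.56  0.3 ] 0.000985322413088978 [-0.   0.   0.1]
9 0.7 [[0.1,-0.0,0.3,0.0,0.6,-0.0],[0.0,-0.0,0.2,0.0,0.6,-0.0],[0.0,-0.0,0.3,0.0,0.7,-0.0],[0.0,-0.0,0.3,0.0,0.6,-0.0],[-0.0,-0.0,0.2,0.0,0.6,-0.0],[-0.1,-0.0,0.3,0.0,0.6,-0.0],[-0.1,-0.0,0.3,0.0,0.7,-0.0],[-0.1,-0.0,0.2,0.0,0.6,-0.0],[-0.1,-0.0,0.3,0.0,0.6,-0.0]]
```

Emit:
{"op": "carry_out", "data": {"moves": [[0.1,0,0.3,0,0.6,0],[0,0,0.2,0,0.6,0],[0,0,0.3,0,0.7,0],[0,0,0.3,0,0.6,0],[0,0,0.2,0,0.6,0],[-0.1,0,0.3,0,0.6,0],[-0.1,0,0.3,0,0.7,0],[-0.1,0,0.2,0,0.6,0],[-0.1,0,0.3,0,0.6,0]]}}

```text
time: 3.78
ee_pos: [0.6104, -0.1419, 0.1978]
eef_rot: [0.569, 0.728, 0.236, -0.301]
ft_force: [0.4, 0.3, -0.2]
width: 0.0005
grip_force: 0.0
```

Run:
```python
from h import *
s=read_state(); print(s['time'],S(s['ee_pos']).round(3),s['joint_positions'].round(2),(O(45).inv()*R.from_quat(s['eef_rot'])).as_rotvec(degrees=True).round(1))
# low point then slide under edge (tool z dir)
plan([(W([-.02,-.200,.0365+.054]),O(45),4),(W([-.02,-.146,.0365]),O(45),5)],2)
c=cam('top'); cv2.imwrite('pics/t2.png',cv2.resize(c['pixels'][90:290,200:460,::-1],None,fx=3,fy=3))
```

```text
3.775 [-0.019 -0.241  0.148] [ 0.8   0.83 -0.62  1.05 -0.24  1.77  0.5 ] [-0.3 -0.   0.2]
9 0.44 [[-0.07,-0.01,0.43,0.01,0.0,-0.01],[-0.08,-0.01,0.44,0.01,0.0,-0.0],[-0.07,-0.0,0.43,0.01,0.0,-0.01],[-0.07,-0.01,0.43,0.01,0.0,-0.01],[-0.0,0.0,0.38,-0.0,0.0,0.0],[-0.0,0.0,0.38,-0.0,0.0,0.0],[-0.0,0.0,0.39,-0.0,0.0,0.0],[-0.0,0.0,0.38,-0.0,0.0,0.0],[-0.0,0.0,0.38,-0.0,0.0,0.0]]
```

View pics/t2.png

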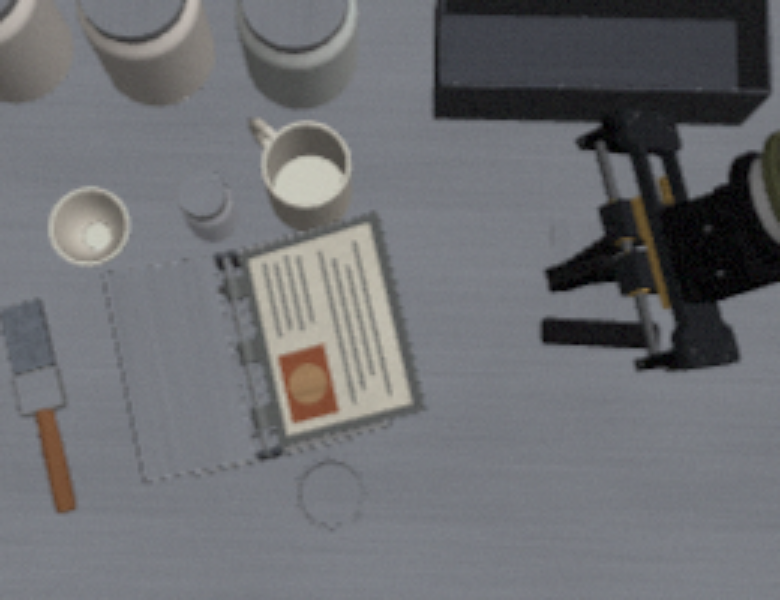

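The gripper is tilted, with closed fingertips at about (550,275), facing the leaf's free edge at (380,215)–(420,405). Nothing lies in between, and the scraper is below it on the table.

Emit:
{"op": "carry_out", "data": {"moves": [[-0.07,0,0.43,0,0,0],[-0.08,0,0.44,0,0,0],[-0.07,0,0.43,0,0,0],[-0.07,0,0.43,0,0,0],[0,0,0.38,0,0,0],[0,0,0.38,0,0,0],[0,0,0.38,0,0,0],[0,0,0.38,0,0,0],[0,0,0.38,0,0,0],[0,0,0,0,0,0]]}}

```text
time: 5.08
ee_pos: [0.5864, -0.05, 0.0863]
eef_rot: [0.569, 0.728, 0.234, -0.301]
ft_force: [0.2, -0.5, 0.4]
width: 0.0004
grip_force: 0.0
```

```bash
cat >> h.py <<'E'
def tcp(th,r,t=45,off=0.,x=-.02):
    """TCP (stand frame) with finger (19 mm thick, tip 14 mm ahead) touching the leaf's underside when the leaf is at th deg"""
    a,b=np.radians(th),np.radians(t)
    o=np.array([0,-np.cos(a),np.sin(a)]); nr=np.array([0,np.sin(a),np.cos(a)])   # outward, push direction
    f=np.array([0,np.sin(b),-np.cos(b)]); g=np.array([0,np.cos(b),np.sin(b)])   # finger dir, finger upper normal
    sup=9.5e-3*abs(g@nr)
    # r is where tip centre sits along the leaf; finger back line crosses outward if behind tip it lies closer to the leaf
    d=max(.003+sup, .003+sup+max(0,-(f@nr))*0 )
    if -(f@nr)>0 : # finger rises towards the leaf going back: edge of leaf rests on finger face
        L=(.150-r)/max(-(f@o),.2); d=.0015+sup+L*(-(f@nr))
    T=o*r-nr*(d-off)
    return T-f*.014+np.array([x,0,0])
E
python3 - <<'E'
from h import *
s=read_state(); print(s['time'],S(s['ee_pos']).round(3),s['joint_positions'].round(2),s['ft_force'].round(1),(O(45).inv()*R.from_quat(s['eef_rot'])).as_rotvec(degrees=True).round(1))
for th in (18,30,45,60,75,90,110,130,150,165): print(th,tcp(th,.128).round(3))
E
```

```text
5.075 [-0.019 -0.146  0.036] [ 0.78  0.81 -0.64  1.36 -0.24  1.48  0.53] [ 0.2 -0.5  0.4] [-0.2 -0.1  0.3]
18 [-0.02  -0.138  0.029]
30 [-0.02  -0.129  0.06 ]
45 [-0.02  -0.108  0.093]
60 [-0.02  -0.084  0.115]
75 [-0.02  -0.054  0.131]
90 [-0.02  -0.02   0.138]
110 [-0.02   0.027  0.133]
130 [-0.02   0.069  0.11 ]
150 [-0.02   0.098  0.079]
165 [-0.02   0.112  0.051]
```

Run:
```python
from h import *
plan([(W(tcp(th,.128)),O(45),n) for th,n in((30,3),(38,2),(45,2),(52,2),(60,2),(70,2),(80,2),(90,2))],1)
```

```text
17 0.3 [[0.2,-0.0,-0.0,0.0,0.0,-0.0],[0.3,-0.0,-0.1,0.0,0.0,-0.0],[0.2,-0.0,-0.0,0.0,0.0,-0.0],[0.3,-0.0,-0.1,0.0,0.0,-0.0],[0.2,-0.0,-0.1,0.0,0.0,-0.0],[0.2,-0.0,-0.0,0.0,0.0,-0.0],[0.3,-0.0,-0.0,0.0,0.0,-0.0],[0.2,-0.0,-0.0,0.0,0.0,-0.0],[0.1,-0.0,-0.1,0.0,0.0,-0.0],[0.2,-0.0,0.0,0.0,0.0,-0.0],[0.3,-0.0,0.1,0.0,0.0,-0.0],[0.3,-0.0,0.1,0.0,0.0,-0.0],[0.2,-0.0,0.0,0.0,0.0,-0.0],[0.3,-0.0,0.1,0.0,0.0,-0.0],[0.2,-0.0,0.2,0.0,0.0,-0.0],[0.3,-0.0,0.2,0.0,0.0,-0.0],[0.2,-0.0,0.1,0.0,0.0,-0.0]]
```

Emit:
{"op": "carry_out", "data": {"moves": [[0.2,0,0,0,0,0],[0.3,0,-0.1,0,0,0],[0.2,0,0,0,0,0],[0.3,0,-0.1,0,0,0],[0.2,0,-0.1,0,0,0],[0.2,0,0,0,0,0],[0.3,0,0,0,0,0],[0.2,0,0,0,0,0],[0.1,0,-0.1,0,0,0],[0.2,0,0,0,0,0]]}}

```text
time: 6.32
ee_pos: [0.5749, -0.0019, 0.1605]
eef_rot: [0.57, 0.728, 0.235, -0.3]
ft_force: [-0.0, -0.4, -0.4]
width: 0.0008
grip_force: 0.0
```

Run:
```python
from h import *
s=read_state(); print(s['time'],S(s['ee_pos']).round(3),s['ft_force'].round(1),s['joint_positions'].round(2))
c=cam('scene'); cv2.imwrite('pics/s3.png',cv2.resize(c['pixels'][90:290,210:470,::-1],None,fx=3,fy=3))
plan([(W(tcp(th,.128)),O(45),n) for th,n in((70,3),(80,2),(90,2),(100,2),(110,2),(120,2))],1)
```

```text
6.325 [-0.019 -0.096  0.111] [-0.  -0.4 -0.4] [ 0.78  0.68 -0.69  1.41 -0.3   1.5   0.45]
13 0.3 [[0.3,-0.0,0.1,0.0,0.0,-0.0],[0.2,-0.0,0.1,0.0,0.0,-0.0],[0.3,-0.0,0.1,0.0,0.0,-0.0],[0.3,-0.0,0.1,0.0,0.0,-0.0],[0.2,-0.1,0.1,0.0,0.0,-0.0],[0.3,0.0,0.2,0.0,0.0,-0.0],[0.2,0.0,0.2,0.0,0.0,-0.0],[0.2,0.0,0.2,0.0,0.0,-0.0],[0.2,0.0,0.2,0.0,0.0,-0.0],[0.2,0.0,0.2,0.0,0.0,-0.0],[0.1,0.0,0.3,0.0,0.0,-0.0],[0.1,0.0,0.3,0.0,0.0,-0.0],[0.2,0.0,0.2,0.0,0.0,-0.0]]
```

View pics/s3.png

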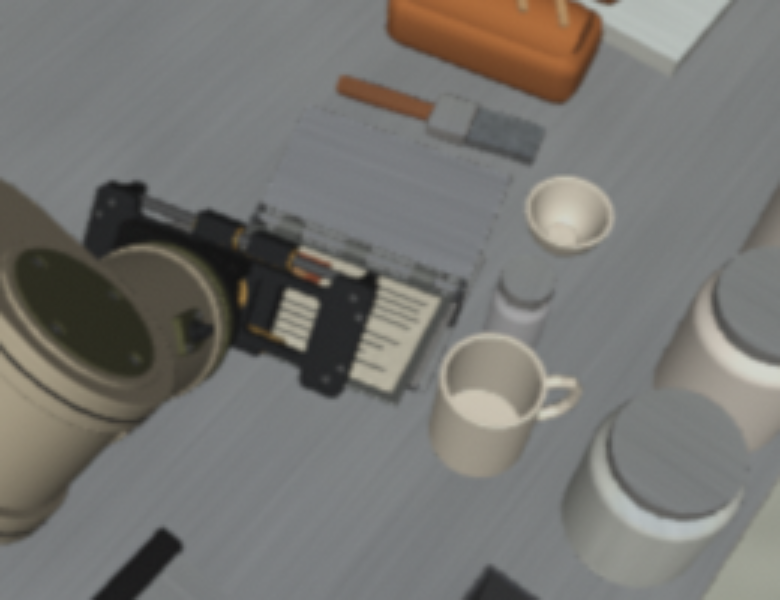

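The leaf's visible panel at (280–440, 260–390) still looks low behind the gripper, with its far free corner at about (398,400). I'll measure its angle from the range data.

Run:
```python
from h import *
for n in('scene','top'):
    c=cam(n); p=S(pts(c).reshape(-1,3)).reshape(400,640,3)
    m=(abs(p[...,0]-.07)<.015)&(p[...,1]>-.17)&(p[...,1]<.0)&(p[...,2]>-.0)&(p[...,2]<.19)
    q=p[m]; print(n,len(q))
    for lo in np.arange(-.16,0,.02):
        k=q[(q[:,1]>lo)&(q[:,1]<lo+.02)]
        if len(k): print(round(lo+.01,2),len(k),np.percentile(k[:,2],[10,50,90]).round(3))
```

```text
scene 557
-0.15 19 [0.045 0.046 0.048]
-0.13 92 [0.041 0.044 0.047]
-0.11 86 [0.035 0.038 0.041]
-0.09 80 [0.028 0.031 0.034]
-0.07 77 [0.022 0.025 0.028]
-0.05 77 [0.016 0.019 0.021]
-0.03 67 [0.008 0.012 0.014]
-0.01 59 [0.002 0.004 0.006]
top 573
-0.15 13 [0.047 0.05  0.183]
-0.13 86 [0.044 0.046 0.049]
-0.11 83 [0.038 0.041 0.044]
-0.09 82 [0.03  0.034 0.037]
-0.07 82 [0.023 0.027 0.031]
-0.05 81 [0.016 0.021 0.025]
-0.03 79 [0.011 0.014 0.018]
-0.01 65 [0.005 0.007 0.009]
```

The leaf is still at about 17°, so the finger missed the edge. I'll check where the fingertips actually are against the reported TCP.

Run:
```python
from h import *
s=read_state(); t=S(s['ee_pos']); print(t.round(3), s['time'])
Rt=(SR.inv()*R.from_quat(s['eef_rot']))
c=cam('top'); cv2.imwrite('pics/t4.png',cv2.resize(c['pixels'][130:270,220:420,::-1],None,fx=4,fy=4))
p=S(pts(c).reshape(-1,3)).reshape(400,640,3); l=Rt.inv().apply((p-t).reshape(-1,3))
m=(abs(l[:,1])<.03)&(abs(l[:,0])<.05)&(l[:,2]>-.07)&(l[:,2]<.06)
q=l[m]
for lo in np.arange(-.07,.06,.01):
    k=q[(q[:,2]>lo)&(q[:,2]<=lo+.01)]
    if len(k): print(round(lo+.005,3),len(k),'x',k[:,0].min().round(3),np.median(k[:,0]).round(3),k[:,0].max().round(3),'y',k[:,1].min().round(3),k[:,1].max().round(3))
cw=cam('wrist'); save(cw,'w4')
```

```text
[-0.018 -0.096  0.111] 6.475
-0.065 43 x 0.001 0.01 0.013 y -0.015 0.014
-0.055 32 x 0.008 0.01 0.012 y -0.013 0.012
-0.045 30 x 0.004 0.01 0.013 y -0.01 0.01
-0.035 29 x -0.012 0.01 0.012 y -0.01 0.009
-0.025 26 x -0.01 0.009 0.013 y -0.009 0.008
-0.015 5 x 0.007 0.008 0.01 y -0.004 0.005
0.055 25 x -0.05 -0.049 -0.046 y -0.028 0.029
```

View pics/t4.png

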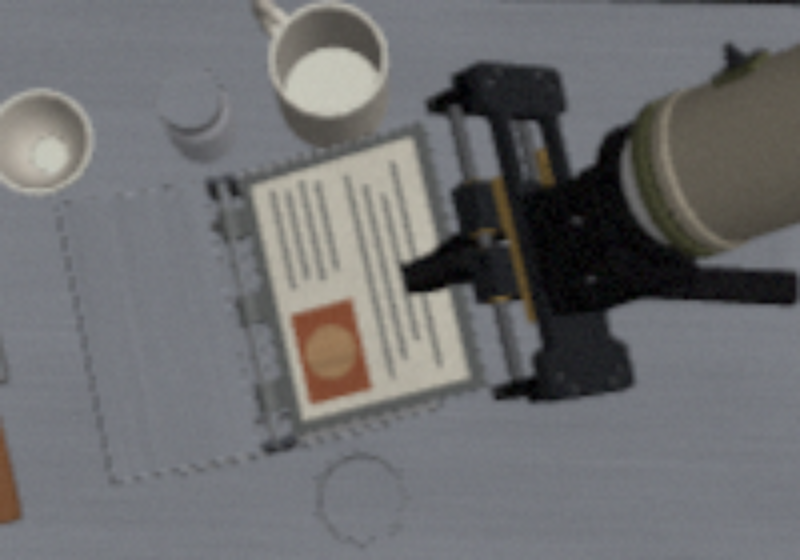

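View pics/w4.png

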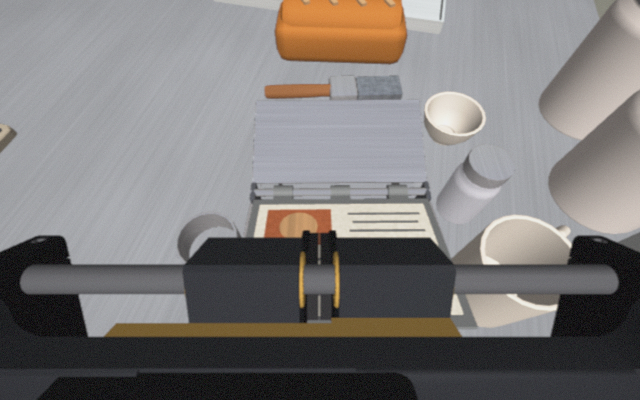

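The top crop shows the closed fingertips at (405,278), hovering above the leaf. The wrist view shows the bare rest, with the leaf still lying low. The visible finger seems to end short of where it should, so I'll locate the tip properly.

Run:
```python
from h import *
s=read_state(); t=np.array(s['ee_pos']); Q=R.from_quat(s['eef_rot'])
for n in('top','scene'):
    c=cam(n); p=pts(c); l=Q.inv().apply((p.reshape(-1,3)-t)).reshape(400,640,3)
    if n=='top':
        d=c['R']@np.array([(321.3-c['cx'])/c['fx'],(199.5-c['cy'])/c['fy'],1]); o=Q.inv().apply(c['xyz']-t); dl=Q.inv().apply(d)
        for x in(.0095,0,-.0095): k=(x-o[0])/dl[0]; print('tip at tool',(o+k*dl).round(4))
    dark=(c['pixels'].max(-1)<60)
    m=dark&(abs(l[...,1])<.12)&(abs(l[...,0])<.06)&(l[...,2]>-.2)&(l[...,2]<.04)
    q=l[m]
    for lo in np.arange(-.13,.04,.01):
        k=q[(q[:,2]>lo)&(q[:,2]<=lo+.01)]
        if len(k): print(n,round(lo+.005,3),len(k),'x',np.percentile(k[:,0],[2,98]).round(3),'y',np.percentile(k[:,1],[2,98]).round(3))
    # projections of expected tip
    for z in(-.03,0,.014):
        w=c['R'].T@(t+Q.apply([0.0,0,z])-c['xyz']); print('px',z,(w[0]/w[2]*c['fx']+c['cx']).round(1),(w[1]/w[2]*c['fy']+c['cy']).round(1))
print(c['xyz'])
```

```text
tip at tool [ 0.0095 -0.0004 -0.0191]
tip at tool [ 0.      0.0016 -0.0103]
tip at tool [-0.0095  0.0036 -0.0015]
top -0.125 342 x [-0.02   0.038] y [-0.092  0.089]
top -0.115 167 x [0.022 0.039] y [-0.09   0.088]
top -0.105 122 x [0.02 0.04] y [-0.086  0.084]
top -0.095 98 x [0.004 0.039] y [-0.087  0.084]
top -0.085 8 x [-0.006  0.034] y [0.005 0.081]
top -0.075 15 x [0.005 0.013] y [-0.015  0.012]
top -0.065 46 x [0.001 0.012] y [-0.014  0.013]
top -0.055 31 x [0.008 0.013] y [-0.011  0.012]
top -0.045 25 x [0.003 0.012] y [-0.009  0.008]
top -0.035 28 x [-0.007  0.013] y [-0.01   0.007]
top -0.025 25 x [-0.001  0.012] y [-0.009  0.008]
top -0.015 1 x [0.01 0.01] y [0.003 0.003]
px -0.03 327.1 198.0
px 0 318.5 201.2
px 0.014 314.6 202.7
scene -0.125 846 x [-0.034  0.035] y [-0.092  0.093]
scene -0.115 243 x [-0.036  0.035] y [-0.081  0.082]
scene -0.105 180 x [-0.036  0.036] y [-0.079  0.07 ]
scene -0.095 46 x [-0.016  0.036] y [-0.082  0.085]
scene -0.055 1 x [0.009 0.009] y [-0.014 -0.014]
px -0.03 299.4 177.2
px 0 303.8 175.1
px 0.014 305.8 174.2
[ 0.87847653 -0.36125505  0.88395141]
```

Both views agree that the closed fingertips end about 19 mm behind the reported TCP along the tool. The body starts at −93 mm, so the whole hand sits about 33 mm short of the nominal position. I'll use the measured tip and approach again.

```bash
sed -i 's/return T-f\*.014+/return T+f*.019+/' h.py
python3 - <<'E'
from h import *
f=np.array([0,.7071,-.7071]); T=lambda y,z: np.array([-.02,y,z])+.019*f
plan([(W(T(-.19,.11)),O(45),4),(W(T(-.192,.0785)),O(45),2),(W(T(-.135,.0215)),O(45),6)],1)
E
```

```text
12 0.5 [[-0.4,-0.0,-0.3,0.0,0.0,-0.0],[-0.4,-0.0,-0.3,0.0,0.0,-0.0],[-0.5,-0.0,-0.3,0.0,0.0,-0.0],[-0.4,-0.0,-0.3,0.0,0.0,-0.0],[-0.3,-0.0,0.3,0.0,0.0,-0.0],[-0.3,-0.0,0.2,0.0,0.0,-0.0],[0.0,-0.0,0.3,0.0,0.0,-0.0],[0.0,-0.0,0.4,0.0,0.0,-0.0],[0.0,-0.0,0.3,0.0,0.0,-0.0],[0.0,-0.0,0.4,0.0,0.0,-0.0],[0.0,-0.0,0.3,0.0,0.0,-0.0],[0.0,-0.0,0.4,0.0,0.0,-0.0]]
```

Emit:
{"op": "carry_out", "data": {"moves": [[-0.4,0,-0.3,0,0,0],[-0.4,0,-0.3,0,0,0],[-0.5,0,-0.3,0,0,0],[-0.4,0,-0.3,0,0,0],[-0.3,0,0.3,0,0,0],[-0.3,0,0.2,0,0,0],[0,0,0.3,0,0,0],[0,0,0.4,0,0,0],[0,0,0.3,0,0,0],[0,0,0.4,0,0,0],[0,0,0.3,0,0,0],[0,0,0.4,0,0,0],[0,0,0,0,0,0]]}}

```text
time: 8.3
ee_pos: [0.5802, -0.0252, 0.0551]
eef_rot: [0.569, 0.728, 0.234, -0.301]
ft_force: [0.5, -0.9, -0.2]
width: 0.0008
grip_force: 0.0
```

Run:
```python
from h import *
s=read_state(); t=S(s['ee_pos']); print(s['time'],t.round(4),s['ft_force'].round(1),s['joint_positions'].round(2))
f=np.array([0,.7071,-.7071]); print('tip',(t-.019*f).round(4))
c=cam('top'); cv2.imwrite('pics/t5.png',cv2.resize(c['pixels'][150:260,270:410,::-1],None,fx=5,fy=5))
plan([(W(tcp(th,.13)),O(45),n) for th,n in((30,3),(38,2),(45,2),(52,2),(60,2),(70,2),(80,2),(90,2))],1)
```

```text
8.3 [-0.0193 -0.1202  0.0051] [ 0.5 -0.9 -0.2] [ 0.77  0.82 -0.64  1.42 -0.23  1.4   0.54]
tip [-0.0193 -0.1337  0.0186]
17 0.3 [[0.3,-0.0,-0.1,0.0,0.0,-0.0],[0.2,-0.0,-0.1,0.0,0.0,-0.0],[0.3,-0.0,-0.1,0.0,0.0,-0.0],[0.3,-0.0,-0.1,0.0,0.0,-0.0],[0.2,-0.0,-0.1,0.0,0.0,-0.0],[0.2,-0.0,-0.0,0.0,0.0,-0.0],[0.3,-0.0,-0.0,0.0,0.0,-0.0],[0.2,-0.0,-0.0,0.0,0.0,-0.0],[0.1,-0.0,-0.1,0.0,0.0,-0.0],[0.2,-0.0,0.0,0.0,0.0,-0.0],[0.3,-0.0,0.1,0.0,0.0,-0.0],[0.3,-0.0,0.1,0.0,0.0,-0.0],[0.3,-0.0,0.0,0.0,0.0,-0.0],[0.2,-0.0,0.1,0.0,0.0,-0.0],[0.3,-0.0,0.2,0.0,0.0,-0.0],[0.2,-0.0,0.2,0.0,0.0,-0.0],[0.3,-0.1,0.1,0.0,0.0,-0.0]]
```

View pics/t5.png

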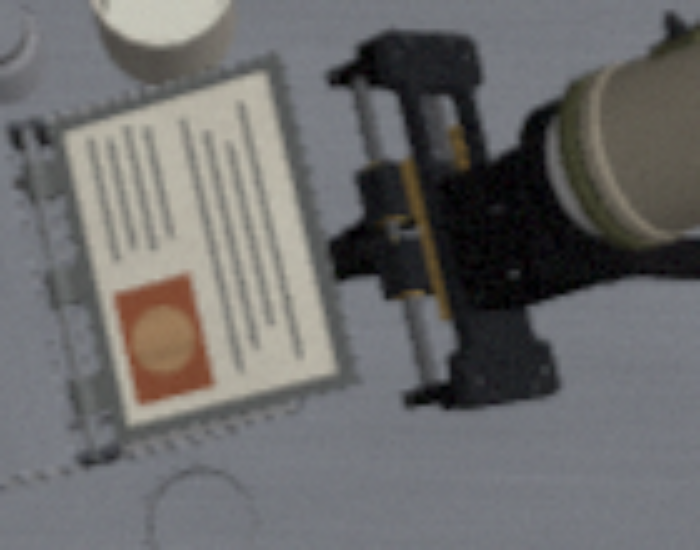

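The finger now disappears under the free edge at about (330,260) and its tip is hidden by the leaf, so it is underneath. Now I lift.

Emit:
{"op": "carry_out", "data": {"moves": [[0.3,0,-0.1,0,0,0],[0.2,0,0,0,0,0],[0.3,0,-0.1,0,0,0],[0.3,0,-0.1,0,0,0],[0.2,0,-0.1,0,0,0],[0.2,0,0,0,0,0],[0.3,0,0,0,0,0]]}}

```text
time: 9.22
ee_pos: [0.5714, 0.0121, 0.1182]
eef_rot: [0.57, 0.728, 0.235, -0.3]
ft_force: [0.4, -2.7, -0.3]
width: 0.0001
grip_force: 1.1
```

```bash
cat >> h.py <<'E'
def look():
    s=read_state(); t=S(s['ee_pos']); print(s['time'],'tcp',t.round(4),s['ft_force'].round(1))
    for n in('scene','top'):
        c=cam(n); p=S(pts(c).reshape(-1,3))
        for x0 in(-.065,.07):
            q=p[(abs(p[:,0]-x0)<.015)&(abs(p[:,1])<.17)&(p[:,2]>.0)&(p[:,2]<.17)]
            h=np.degrees(np.arctan2(q[:,2],-q[:,1])); rr=np.hypot(q[:,1],q[:,2]); k=(rr>.06)&(rr<.155)
            hist,e=np.histogram(h[k],bins=np.arange(0,181,5)); i=np.argsort(-hist)[:3]
            print(n,x0,[(int(e[j]),int(hist[j])) for j in i])
E
python3 - <<'E'
from h import *
look()
plan([(W(tcp(th,.13)),O(45),n) for th,n in((60,3),(70,2),(80,2),(90,2),(100,2))],1)
E
```

```text
9.225 tcp [-0.0185 -0.0818  0.0682] [ 0.4 -2.7 -0.3]
scene -0.065 [(165, 158), (45, 59), (170, 47)]
scene 0.07 [(10, 193), (165, 184), (45, 131)]
top -0.065 [(45, 235), (165, 204), (50, 74)]
top 0.07 [(45, 212), (165, 195), (50, 73)]
11 0.3 [[0.2,-0.0,-0.0,0.0,0.0,-0.0],[0.3,-0.0,-0.1,0.0,0.0,-0.0],[0.2,-0.0,0.0,0.0,0.0,-0.0],[0.3,-0.0,0.1,0.0,0.0,-0.0],[0.3,-0.1,0.0,0.0,0.0,-0.0],[0.3,0.0,0.1,0.0,0.0,-0.0],[0.2,0.0,0.2,0.0,0.0,-0.0],[0.3,0.0,0.2,0.0,0.0,-0.0],[0.2,0.0,0.1,0.0,0.0,-0.0],[0.2,0.0,0.2,0.0,0.0,-0.0],[0.2,0.0,0.3,0.0,0.0,-0.0]]
```

The leaf is at about 48° and following the finger, so I continue past upright.

Emit:
{"op": "carry_out", "data": {"moves": [[0.2,0,0,0,0,0],[0.3,0,-0.1,0,0,0],[0.2,0,0,0,0,0],[0.3,0,0.1,0,0,0],[0.3,0,0,0,0,0],[0.3,0,0.1,0,0,0],[0.2,0,0.2,0,0,0],[0.3,0,0.2,0,0,0],[0.2,0,0.1,0,0,0],[0.2,0,0.2,0,0,0],[0.2,0,0.3,0,0,0]]}}

```text
time: 10.7
ee_pos: [0.5455, 0.1173, 0.1629]
eef_rot: [0.57, 0.728, 0.235, -0.3]
ft_force: [0.5, -1.9, 2.4]
width: 0.0008
grip_force: 0.7
```

Run:
```python
from h import *
look(); print(read_state()['joint_positions'].round(2))
plan([(W(tcp(th,.128)),O(45),n) for th,n in((110,2),(120,2),(130,2),(140,2),(150,3),(158,3))],1)
for th in(158,165):print(tcp(th,.128))
```

```text
10.7 tcp [-0.0174  0.0265  0.1129] [ 0.5 -1.9  2.4]
scene -0.065 [(10, 177), (5, 39), (100, 1)]
scene 0.07 [(95, 308), (10, 198), (5, 38)]
top -0.065 [(165, 204), (95, 108), (10, 91)]
top 0.07 [(165, 201), (95, 104), (10, 73)]
[ 0.73  0.57 -0.77  1.6  -0.38  1.34  0.37]
14 0.3 [[0.2,-0.0,0.2,0.0,0.0,-0.0],[0.1,-0.1,0.3,0.0,0.0,-0.0],[0.1,0.0,0.3,0.0,0.0,-0.0],[0.2,0.0,0.2,0.0,0.0,-0.0],[0.0,0.0,0.3,0.0,0.0,-0.0],[0.1,0.0,0.3,0.0,0.0,-0.0],[0.0,0.0,0.3,0.0,0.0,-0.0],[0.0,0.0,0.3,0.0,0.0,-0.0],[-0.0,0.0,0.2,0.0,0.0,-0.0],[-0.0,0.0,0.1,0.0,0.0,-0.0],[-0.1,0.0,0.2,0.0,0.0,-0.0],[-0.0,0.0,0.1,0.0,0.0,-0.0],[-0.0,0.0,0.1,0.0,0.0,-0.0],[-0.1,0.0,0.2,0.0,0.0,-0.0]]
[-0.02        0.12960022  0.04073782]
[-0.02        0.13506769  0.02717973]
```

Emit:
{"op": "carry_out", "data": {"moves": [[0.2,0,0.2,0,0,0],[0.1,0,0.3,0,0,0],[0.1,0,0.3,0,0,0],[0.2,0,0.2,0,0,0],[0,0,0.3,0,0,0],[0.1,0,0.3,0,0,0],[0,0,0.3,0,0,0],[0,0,0.3,0,0,0],[0,0,0.2,0,0,0],[0,0,0.1,0,0,0],[-0.1,0,0.2,0,0,0],[0,0,0.1,0,0,0],[0,0,0.1,0,0,0],[-0.1,0,0.2,0,0,0]]}}

```text
time: 12.55
ee_pos: [0.5213, 0.2155, 0.089]
eef_rot: [0.569, 0.728, 0.235, -0.3]
ft_force: [-0.4, 0.9, 1.3]
width: 0.0007
grip_force: 0.5
```

Run:
```python
from h import *
look(); print(read_state()['joint_positions'].round(2))
plan([(W(tcp(th,.12,off=o)),O(45),n) for th,o,n in((165,0,4),(165,.004,2))],2)
```

```text
12.55 tcp [-0.0165  0.1276  0.039 ] [-0.4  0.9  1.3]
scene -0.065 [(10, 175), (5, 44), (120, 5)]
scene 0.07 [(155, 255), (10, 197), (105, 109)]
top -0.065 [(155, 250), (10, 203), (100, 40)]
top 0.07 [(155, 245), (100, 64), (105, 60)]
[ 0.62  0.61 -0.8   1.75 -0.39  1.09  0.35]
6 0.06 [[-0.06,-0.02,0.06,0.01,0.01,-0.01],[-0.06,-0.01,0.05,0.01,0.0,-0.01],[-0.06,-0.02,0.06,0.0,0.01,-0.01],[-0.06,-0.02,0.05,0.01,0.0,-0.01],[-0.02,0.0,0.04,0.0,0.0,-0.0],[-0.03,0.0,0.05,0.0,0.0,-0.0]]
```

Emit:
{"op": "carry_out", "data": {"moves": [[-0.06,0,0.06,0,0,0],[-0.06,0,0.06,0,0,0],[-0.06,0,0.06,0,0,0],[-0.06,0,0.06,0,0,0],[-0.03,0,0.04,0,0,0],[0,0,0,0,0,0]]}}

```text
time: 13.4
ee_pos: [0.5213, 0.2157, 0.0754]
eef_rot: [0.569, 0.728, 0.235, -0.301]
ft_force: [-5.7, -8.5, 20.8]
width: 0.0005
grip_force: 11.2
```

Run:
```python
from h import *
look()
p=S(pts(cam('top')).reshape(-1,3)); q=p[(abs(p[:,0]-.065)<.02)&(p[:,1]>.05)&(p[:,1]<.14)&(p[:,2]>0)&(p[:,2]<.08)]
k=np.polyfit(q[:,1],q[:,2],1); print('slope',np.degrees(np.arctan(k[0])),'z0',k[1])
```

```text
13.4 tcp [-0.0165  0.1278  0.0254] [-5.7 -8.5 20.8]
scene -0.065 [(10, 175), (5, 36), (120, 12)]
scene 0.07 [(10, 190), (160, 165), (105, 110)]
top -0.065 [(160, 259), (10, 205), (105, 81)]
top 0.07 [(160, 244), (105, 74), (110, 48)]
slope 14.695833216605383 z0 0.004370747274082601
```

A 23 N reaction and a slope of 14.7° show the leaf is down on the rest. Now I retreat along the fingers, up and away.

Emit:
{"op": "carry_out", "data": {"moves": [[0.05,0,-0.1,0,0,0],[0.1,0,-0.3,0,0,0],[0.2,0,-0.5,0,0,0],[0.2,0,-0.6,0,0,0],[0.2,0,-0.6,0,0,0],[0.2,0,-0.6,0,0,0],[0.2,0,-0.6,0,0,0],[0.2,0,-0.6,0,0,0],[0,0,0,0,0,0],[0,0,0,0,0,0]]}}

```text
time: 14.8
ee_pos: [0.5378, 0.146, 0.2215]
eef_rot: [0.57, 0.728, 0.234, -0.3]
ft_force: [0.6, 0.1, 0.0]
width: 0.0004
grip_force: 0.0
```

Run:
```python
from h import *
look()
c=cam('top'); cv2.imwrite('pics/t9.png',cv2.resize(c['pixels'][90:290,180:440,::-1],None,fx=3,fy=3))
p=S(pts(c).reshape(-1,3))
for x0 in(-.065,0,.065):
    q=p[(abs(p[:,0]-x0)<.02)&(p[:,1]>.03)&(p[:,1]<.14)&(p[:,2]>0)&(p[:,2]<.08)]
    k=np.polyfit(q[:,1],q[:,2],1); print('slope',np.degrees(np.arctan(k[0])),'z0',k[1],len(q))
```

```text
14.8 tcp [-0.0178  0.0561  0.1715] [0.6 0.1 0. ]
scene -0.065 [(10, 174), (160, 119), (165, 51)]
scene 0.07 [(160, 233), (10, 195), (165, 150)]
top -0.065 [(160, 369), (10, 200), (165, 19)]
top 0.07 [(160, 354), (165, 11), (155, 8)]
slope 14.405676945143139 z0 0.0047531573896707245 636
slope 14.698937925859532 z0 0.004446989254853919 486
slope 14.7318128250608 z0 0.00443339367522142 581
```

View pics/t9.png

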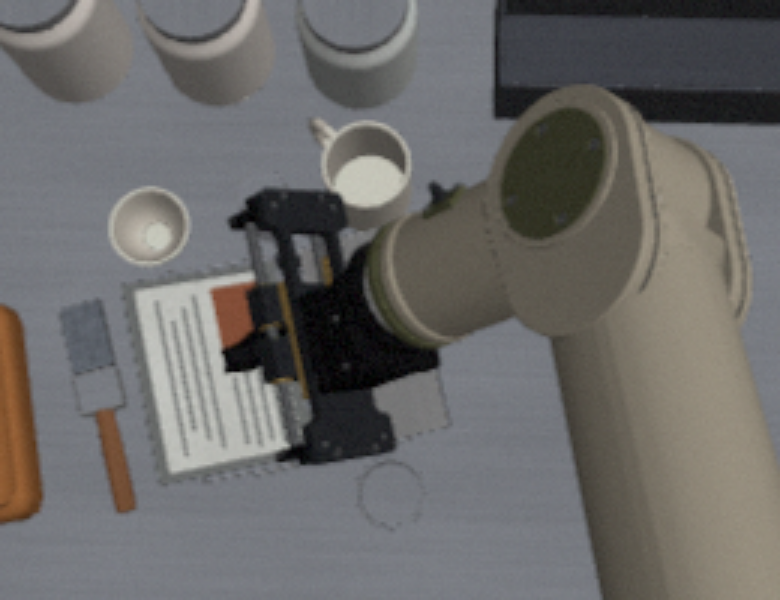

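The picture shows the leaf flat on the left rest at (130–300, 270–480). Everything else is in place and the gripper is well above it all, with no contact force.

```bash
python3 -c "
from bench import r
print(r.close_job())"
```

```text
the job is handed in; nothing more can be done
None
```

The leaf is turned over its spine and pressed flat on the left rest (measured slope about 14.6°, rest 15°). The other items looked unmoved in the last picture, the arm is clear, and the job was handed in at about 15 s.

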